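Unhook the dummy-load box from its safety hook

ROBOT

A 6-joint arm with a two-finger parallel gripper is mounted at the origin on the work surface. World frame = base frame: x ahead of the robot, y to its left, z up, the work surface at z = 0. Lengths are in m, angles in degrees, forces in N, time in s.
With the tool pointing down it reaches from about 0.4 to 0.825 m from the base axis. Payload 7 kg.
Tool frame: the origin (TCP) lies at the very end of the fingers, on their centre line; the grasp point (between the pads) lies behind it (r.grasp_offset is the z of the grasp point in the tool frame, in m); z points along the fingers, y is the direction in which the jaws open and shut (so a half turn about z gives the same grasp; the last joint's range is limited). The gripper opens to 88 mm and grips with 3 to 60 N. Pads are 19 mm wide; open, the fingers measure 130 mm over their backs; the gripper's body (78 mm by 193 mm) begins 47 mm behind the grasp point.
Start: joints at [-58.894, 20.546, 0.682, 0, -70.136, -16.507], TCP at [0.17, -0.653, 0.227] pointing down, gripper open.
Joint ranges: [-176.03, 176.03], [-82.01, 121.73], [-58.28, 71.71], [-173.87, 95.51], [-174.79, -0.11], [-173.66, 173.66]. Speed limits (degrees/s): [136.94, 136.94, 172.46, 180, 180, 180].

INTERFACE

Orientations are given as [roll, pitch, yaw] about the fixed x, y, z axes, in that order (R = Rz(yaw) Ry(pitch) Rx(roll)).
In Python, from plant import r gives the robot as it stands. The module is installed in compiled form; this text tells all that it offers.
- The arm moves only by the tool servo_tool, never from a script. Its argument "targets" is a list of rows, each an object of numbers: "dx", "dy", "dz": the shift along the world's x, y, z in cm; "spin": the turn about the world's z in rad; "grip": the opening in per cent of the stroke, from 0 (shut) to 100 (fully open). A call has exactly 10 rows; each row is the pose to reach, as a shift and turn from the pose commanded when the call began; what a row does not reach only later rows make up. A row lasts 1/12 s, in which the tool goes at most 41.7 mm and 7.16 degrees, less where a joint would pass 70% of its speed; a pose out of reach is approached as far as the arm can. A call with a gripper value outside its range is refused whole. The fingers move at their own pace and stop on an object; "squeeze" is the grip in N (left out, the last holds). Time passes only in rows, so rows that repeat a pose let the fingers close, or fill a call up. It gives the time, the measured TCP pose, the force and the opening at its end, in the units of the state.
- r.get_state(): the state, without advancing time (a new reading comes with each control period).
- r.capture(name): name is "scene" or "top" or "wrist"; returns the picture (480x640x3 uint8, blue, green, red); there is no depth.
- r.get_calibration(name): a dict with "K" (3x3 intrinsics, pixels), "extrinsics" (4x4, takes a point from camera to world coordinates). Camera axes: x right, y down, z forward; pixel columns grow to the right and rows downward; lengths in m; the calibration is good to about 2 mm. A picture is of the moment at which its call begins: read the wrist's pose just before it. get_calibration takes no time and is no camera call; for the wrist camera it gives the pose at the moment of the call.
- r.close_job(): hands the job in, once; it reports no verdict.
Trained networks look in the newest picture that a camera, given by its name, has taken for a name from the list of things; names that differ only in an ending like _2 or _b are one class to them, and where a whole thing is asked for, a point or a joint stands for the part that bears it (a point fixed in the world has none). Each returns a list of dicts, best first, with "p" (0 to 1); they miss things now and then, are a little off and sometimes report something else, mostly with a low value. They report only what shows in the picture. A call takes as long as a camera call. They do not tell look-alikes from the thing itself.
- r.cut_out(name, camera): "mask" (480x640 bool, what is visible of it) and "extent" ([left, top, right, bottom] in pixels, round what is visible of it).
The state is a dict: "time_s": time; "joints": joint angles; "qd": joint speeds; "joint_torque": joint torques, N m; "tcp_pos": TCP position; "eef_rot": TCP orientation; "contact_force": force on the tool from outside, world axes, zero at the start; "moment": the same for the moment, N m; "gripper_width": finger opening in m.
Only numpy, scipy, OpenCV 4.12 (cv2) and the standard library are available. Lean on these libraries where they do the work, as an engineer would, in place of code of your own. Each camera call takes 0.05 s, during which the arm holds its last target. There are 200 camera calls.

TASK

The loudspeaker dummy-load box hangs by its handle from the safety hook on the bench stand. Take it off the hook: with the handle's own bar, not with the fingers, press the sprung keeper back gently as far as it goes, and then lift the box off over the hook's nose without the handle jamming or dragging on it, and set the box down gently on its feet in the blue tray. Touch only the box's handle, let the keeper spring shut, and leave everything else where it is.

Things in the scene. Friction and masses are not known exactly. Their poses are not given: they have to be found in the camera images.
- loadbox: Dummy-load box, 0.45 to 0.7 kg: grey box 44 (x) x 84 (y), top 75 above the underside of its four feet; terminals stick out 10 from the front (-x). Steel bail handle: two flat upright legs (4 thick in y, 12 wide in x, 52 over their outer faces, up to 141 above the underside) joined by a round bar along y. Origin: centre of the underside, z up. Grasp the legs across the 52, at the bar's height.
- bar (a point): Middle of the box handle's round bar (8 diameter, along the box's y), 133 above the box's underside, 58 above its top. Axes as the box. At first it lies in the hook, which crosses it at its middle. (All sizes here are in mm.)
- stand: Fixed bench stand: dark base plate 170 (x) x 150 (y) x 10, grey square post 30 wide, 219 high at x = +60, and a yellow hook bent from 10 mm round bar on an arm from the post at z = 190 to 206. The hook's nose points to -x (world -y, within 30 degrees). The box hangs from it 25 above the base. Origin: centre of the base's underside, z up. Sizes in mm.
- seat (a point): Where the bar's axis rests in the hook: at stand x -30, z 168; axes as the stand. From it: hook floor 4 below, underside 14 below; shank front face 16 to +x, its top 48 above; nose inner face 6 to -x, outer face 16 to -x; the nose's lip (8 mm round bar) curls back over the bar: underside 7 above (3 free play), top 15 above, round end 4.3 to +x. The bar can shift about 1 either way on the floor.
- keeper (a joint): Sprung steel tongue, 12 wide, 38 long, hanging behind the bar from a pin 15.5 to +x and 36 above the seat. 0 = shut (gap 3 to the lip), grows (rad) as the bar, its weight just off the floor, presses it to +x; hard stop 0.23. Some 3 N at first, 8 N near the stop, then steeply more; harder nearer the pin. Only at the stop can the bar go up past the lip, 8.5 to 9.5 to +x of the seat.
- tray: Fixed blue open tray, 100 (x) x 130 (y) x 20 high outside, walls 4, floor 4 thick. Origin: centre of its underside, z up.
- radio: Bystander: car radio, 180 x 186 x 56, on the bench. Origin: centre of the underside.
- meter: Bystander: yellow handheld multimeter, 150 x 74 x 35, lying on its back. Origin: centre of the underside.
- tape: Bystander: roll of white tape, 68 diameter, 18 high, lying flat. Origin: centre of the underside.
- driver: Bystander: screwdriver lying on the bench. Origin: under its middle.
There are look-alikes about, which are no part of the job. Of the things that look like the stand, take the one that is farthest to the robot's left at the start.

How it is judged:
By the outcome, as a careful person would: the job done as asked, in the order asked, and still so for the second after the job is handed in, with the robot touching nothing.
It also fails if it takes over 72 s, if anything falls off the work surface, if the arm or the gripper's body presses on something with over 40 N, if the wrist force passes 120 N, or if a joint passes its speed limit or range.

## Working session

There is one attempt and no reset: what is moved stays moved. The work goes in short steps, Python scripts to look and compute and a tool call to move; the robot and the scene stay as the last step left them, time stands still between calls to the robot, and variables do not carry over. Pictures are saved under pics/ and viewed, about 8 in all and at most 12, crops included, and the job is handed in when it is done.

Besides the shell and the picture viewer there is one more tool, called after "Request:" in YAML: its name, and indented under it one key for each argument. servo_tool: Moves the arm, as the interface text tells. Its arguments: {"type":"object","properties":{"targets":{"type":"array"},"squeeze":{"type":"number"}},"required":["targets"]}

```bash
mkdir -p pics; cat > h.py <<'E'
import numpy as np, cv2
from plant import r
def cal(n):
    c=r.get_calibration(n); return np.array(c["K"]),np.array(c["extrinsics"])
def ray(n,u,v,z,c=None):
    K,E=c or cal(n); d=E[:3,:3]@np.linalg.solve(K,[u,v,1]); o=E[:3,3]; return o+d*(z-o[2])/d[2]
def proj(n,p,c=None):
    K,E=c or cal(n); q=np.linalg.inv(E)@np.r_[p,1]; q=K@q[:3]; return q[:2]/q[2]
E
python3 - <<'E'
from h import *
s=r.get_state(); print(s, r.grasp_offset)
for n in ("scene","top"):
    im=r.capture(n); cv2.imwrite(f"pics/{n}0.png",im)
    K,E=cal(n); print(n,K.round(1).tolist(),E.round(3).tolist())
    for t in ("loadbox","stand","tray","keeper"):
        for d in r.cut_out(t,n): print(t,round(d["p"],2),d["extent"])
E
```

```text
{'time_s': 0.0, 'joints': array([-5.88946860e+01,  2.05900910e+01,  6.33184937e-01, -1.88873079e-02,
       -7.01351548e+01, -1.65077775e+01]), 'qd': array([-0.04823294, -0.05684088, -0.00864297,  0.01586021,  0.0409508 ,
       -0.09660341]), 'joint_torque': array([-1.87415446e-05, -5.82722068e+01,  2.93061233e+01,  6.99689895e+00,
        6.94057730e-03, -1.61921876e-04]), 'tcp_pos': array([ 0.16997211, -0.65274458,  0.22563726]), 'eef_rot': array([ 1.79906688e+02, -9.13760919e-03, -1.65408888e+02]), 'contact_force': array([-0.56822889,  0.39366272,  0.52442743]), 'moment': array([ 0.04585796, -0.02100166,  0.03388628]), 'gripper_width': 0.08799899686549566} -0.0188
scene [[463.2, 0.0, 319.0], [0.0, 463.2, 245.9], [0.0, 0.0, 1.0]] [[-0.684, 0.518, -0.513, 1.004], [0.729, 0.468, -0.499, 0.394], [-0.018, -0.716, -0.698, 0.734], [0.0, 0.0, 0.0, 1.0]]
loadbox 0.87 [411.3, 282.3, 455.7, 366.6]
stand 0.97 [387.6, 276.8, 530.1, 420.3]
stand 0.9 [112.1, 218.1, 220.4, 346.5]
tray 0.61 [237.5, 192.8, 306.8, 238.6]
top [[583.1, 0.0, 319.9], [0.0, 583.1, 252.0], [0.0, 0.0, 1.0]] [[-0.015, -0.987, 0.159, 0.448], [-1.0, 0.012, -0.022, -0.02], [0.02, -0.159, -0.987, 1.063], [0.0, 0.0, 0.0, 1.0]]
loadbox 0.69 [144.2, 261.3, 194.6, 319.9]
stand 0.6 [383.3, 111.3, 480.3, 204.3]
stand 0.56 [71.1, 248.0, 219.1, 352.9]
tray 0.94 [419.8, 288.5, 486.1, 374.9]
```

View pics/scene0.png

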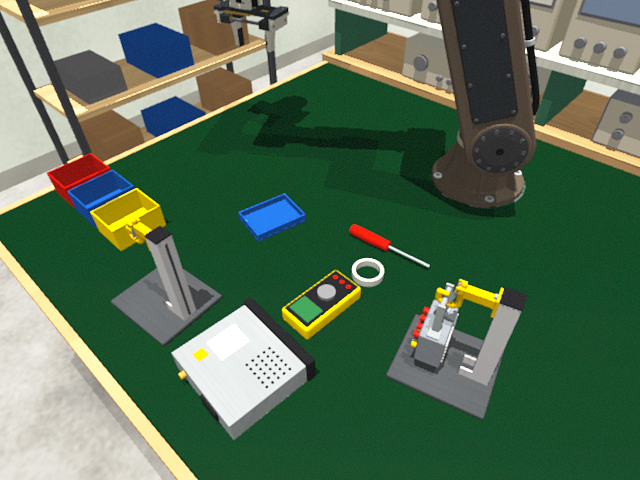

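View pics/top0.png

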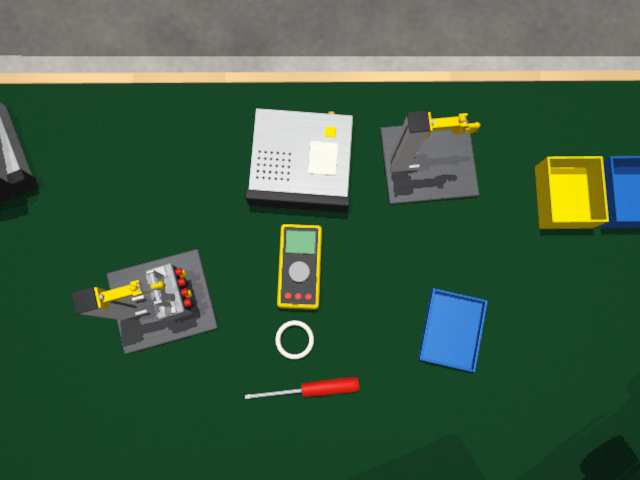

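The top view shows two stands. The left one is at about (160,300) and carries the box, with its hook nose at (160,287). The empty one is at (430,160). The robot's left is image-left, so the first is the target. The blue tray is at (453,330); the blue bin at (625,190) is only a look-alike.

```bash
python3 - <<'E'
from h import *
from scipy.optimize import least_squares
def fit(cam,px,P,x0):
    c=cal(cam)
    def f(x):
        a=x[2];R=np.array([[np.cos(a),-np.sin(a)],[np.sin(a),np.cos(a)]])
        return np.concatenate([proj(cam,np.r_[R@p[:2]+x[:2],p[2]],c)-u for p,u in zip(P,px)])
    s=least_squares(f,x0); return s.x, s.fun.round(1)
q=[[.085,-.075],[.085,.075],[-.085,.075],[-.085,-.075]]
# stand +x ~ world +y : corners order
for px in ([(109,269),(198,252),(216,328),(125,351)],):
    g=[ray("top",u,v,.01) for u,v in px]; print(np.round(g,3))
    # stand: -x is image right. TL=(+x, y?) 
    P=[[.085,-.0+ sy*.075,.01] for sy in(-1,)]
    P=[[.085,-.075,.01],[-.085,-.075,.01],[-.085,.075,.01],[.085,.075,.01]]
    x,f=fit("top",px,P,[g[0][0],g[0][1],1.57]); print("stand",x[:2],np.degrees(x[2]),f)
    a=x[2]; R=np.array([[np.cos(a),-np.sin(a)],[np.sin(a),np.cos(a)]]); s=R@[-.03,0]+x[:2]; print("seat",s)
    for nm,p in (("seat",[-.03,0,.168]),("posttop",[.06,0,.219]),("legL",[-.03,.026,.176]),("legR",[-.03,-.026,.176])):
        w=np.r_[R@p[:2]+x[:2],p[2]]; print(nm,proj("top",w).round(),proj("scene",w).round())
px=[(434,290),(486,299),(474,371),(420,361)]
g=np.array([ray("top",u,v,.02) for u,v in px]); print("tray",g.mean(0),np.round(g,3),np.linalg.norm(np.diff(g,axis=0),axis=1))
im=cv2.imread("pics/scene0.png")[250:430,370:550]; im2=cv2.imread("pics/top0.png")[230:370,60:240]
cv2.imwrite("pics/c1.png",np.hstack([cv2.resize(im,(400,400),interpolation=3),cv2.resize(im2,(400,400),interpolation=2)]))
E
```

```text
[[0.591 0.339 0.01 ]
 [0.62  0.179 0.01 ]
 [0.482 0.144 0.01 ]
 [0.444 0.304 0.01 ]]
stand [0.53444768 0.2415188 ] 102.64707888028403 [-1.3  1.   2.2 -3.4  1.3  1.3 -2.1  0.9]
seat [0.54101603 0.21224668]
seat [156. 287.] [444. 297.]
posttop [ 85. 298.] [511. 299.]
legL [158. 303.] [450. 283.]
legR [151. 270.] [439. 305.]
tray [ 0.47236085 -0.27886698  0.02      ] [[ 0.544 -0.247  0.02 ]
 [ 0.527 -0.34   0.02 ]
 [ 0.4   -0.311  0.02 ]
 [ 0.419 -0.217  0.02 ]] [0.09476754 0.12981585 0.09664008]
```

View pics/c1.png

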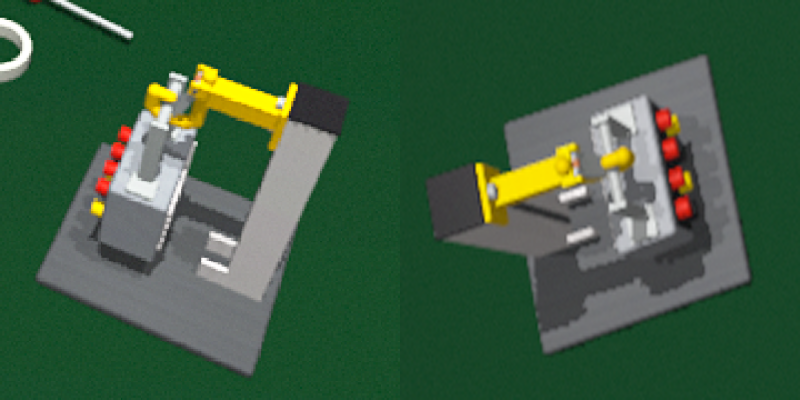

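The crop confirms the choice. The box hangs on this hook with its red terminals towards the nose, the keeper is behind the bar, and the legs lie along stand y. I'll approach above it now.

Request:
servo_tool:
  targets:
    - {"dx": 1, "dy": 2, "dz": 1.5, "spin": 0.05}
    - {"dx": 2.2, "dy": 5, "dz": 3, "spin": 0.1}
    - {"dx": 3.5, "dy": 8, "dz": 4.5, "spin": 0.16}
    - {"dx": 4.8, "dy": 11, "dz": 6, "spin": 0.22}
    - {"dx": 6, "dy": 14, "dz": 7.5, "spin": 0.28}
    - {"dx": 7.5, "dy": 17.3, "dz": 9, "spin": 0.34}
    - {"dx": 9, "dy": 20.6, "dz": 10, "spin": 0.4}
    - {"dx": 10.4, "dy": 24, "dz": 11, "spin": 0.46}
    - {"dx": 11.8, "dy": 27.4, "dz": 11.5, "spin": 0.52}
    - {"dx": 13.2, "dy": 30.8, "dz": 11.5, "spin": 0.58}

```text
validation failed for argument at $.ta...
```

Request:
servo_tool:
  targets:
    - {"dx": 1.4, "dy": 3.4, "spin": 0.06}
    - {"dx": 2.8, "dy": 6.8, "spin": 0.12}
    - {"dx": 4.2, "dy": 10.2, "spin": 0.18}
    - {"dx": 5.6, "dy": 13.6, "spin": 0.24}
    - {"dx": 7, "dy": 17, "spin": 0.3}
    - {"dx": 8.4, "dy": 20.4, "spin": 0.36}
    - {"dx": 9.8, "dy": 23.8, "spin": 0.42}
    - {"dx": 11.2, "dy": 27.2, "spin": 0.48}
    - {"dx": 12.6, "dy": 30.6, "spin": 0.54}
    - {"dx": 14, "dy": 34, "spin": 0.6}

```text
validation failed for argument at $.ta...
```

Request:
servo_tool:
  targets:
    - {"dx": 1.4, "dy": 3.4, "spin": 0.06}
    - {"dx": 2.8, "dy": 6.8, "spin": 0.12}
    - {"dx": 4.2, "dy": 10.2, "spin": 0.18}
    - {"dx": 5.6, "dy": 13.6, "spin": 0.24}
    - {"dx": 7, "dy": 17, "spin": 0.3}
    - {"dx": 8.2, "dy": 19.6, "spin": 0.34}
    - {"dx": 9.2, "dy": 21, "spin": 0.355}
    - {"dx": 9.9, "dy": 21.7, "spin": 0.355}
    - {"dx": 9.9, "dy": 21.7, "spin": 0.355}
    - {"dx": 9.9, "dy": 21.7, "spin": 0.355}

```text
validation failed for argument at $.ta...
```

Request:
servo_tool:
  targets:
    - {"dx": 1, "dy": 2, "dz": 1.5, "spin": 0.05, "grip": 100}
    - {"dx": 2.2, "dy": 5, "dz": 3, "spin": 0.1, "grip": 100}
    - {"dx": 3.5, "dy": 8, "dz": 4.5, "spin": 0.16, "grip": 100}
    - {"dx": 4.8, "dy": 11, "dz": 6, "spin": 0.22, "grip": 100}
    - {"dx": 6, "dy": 14, "dz": 7.5, "spin": 0.28, "grip": 100}
    - {"dx": 7.5, "dy": 17.3, "dz": 9, "spin": 0.34, "grip": 100}
    - {"dx": 9, "dy": 20.6, "dz": 10, "spin": 0.4, "grip": 100}
    - {"dx": 10.4, "dy": 24, "dz": 11, "spin": 0.46, "grip": 100}
    - {"dx": 11.8, "dy": 27.4, "dz": 11.5, "spin": 0.52, "grip": 100}
    - {"dx": 13.2, "dy": 30.8, "dz": 11.5, "spin": 0.58, "grip": 100}

```text
time_s: 1.33
tcp_pos: [0.3027, -0.344, 0.3432]
eef_rot: [-179.8, 0.0, -132.0]
contact_force: [2.1, -0.2, 0.1]
gripper_width: 0.0876
```

Request:
servo_tool:
  targets:
    - {"dx": 1.4, "dy": 3.4, "dz": 0, "spin": 0.06, "grip": 100}
    - {"dx": 2.8, "dy": 6.8, "dz": 0, "spin": 0.12, "grip": 100}
    - {"dx": 4.2, "dy": 10.2, "dz": 0, "spin": 0.18, "grip": 100}
    - {"dx": 5.6, "dy": 13.6, "dz": 0, "spin": 0.24, "grip": 100}
    - {"dx": 7, "dy": 17, "dz": 0, "spin": 0.3, "grip": 100}
    - {"dx": 8.4, "dy": 20.4, "dz": 0, "spin": 0.36, "grip": 100}
    - {"dx": 9.8, "dy": 23.8, "dz": 0, "spin": 0.42, "grip": 100}
    - {"dx": 11.2, "dy": 27.2, "dz": 0, "spin": 0.48, "grip": 100}
    - {"dx": 12.6, "dy": 30.6, "dz": 0, "spin": 0.54, "grip": 100}
    - {"dx": 14, "dy": 34, "dz": 0, "spin": 0.6, "grip": 100}

```text
time_s: 2.17
tcp_pos: [0.4422, -0.0033, 0.3421]
eef_rot: [-179.9, 0.0, -97.6]
contact_force: [1.3, -0.4, -0.1]
gripper_width: 0.0874
```

Request:
servo_tool:
  targets:
    - {"dx": 1.4, "dy": 3.4, "dz": 0, "spin": 0.06, "grip": 100}
    - {"dx": 2.8, "dy": 6.8, "dz": 0, "spin": 0.12, "grip": 100}
    - {"dx": 4.2, "dy": 10.2, "dz": 0, "spin": 0.18, "grip": 100}
    - {"dx": 5.6, "dy": 13.6, "dz": 0, "spin": 0.24, "grip": 100}
    - {"dx": 7, "dy": 17, "dz": 0, "spin": 0.3, "grip": 100}
    - {"dx": 8.2, "dy": 19.6, "dz": 0, "spin": 0.34, "grip": 100}
    - {"dx": 9.2, "dy": 21, "dz": 0, "spin": 0.355, "grip": 100}
    - {"dx": 9.9, "dy": 21.7, "dz": 0, "spin": 0.355, "grip": 100}
    - {"dx": 9.9, "dy": 21.7, "dz": 0, "spin": 0.355, "grip": 100}
    - {"dx": 9.9, "dy": 21.7, "dz": 0, "spin": 0.355, "grip": 100}

```text
time_s: 3.0
tcp_pos: [0.541, 0.2115, 0.3412]
eef_rot: [180.0, -0.0, -77.5]
contact_force: [-0.6, -0.1, 0.1]
gripper_width: 0.0877
```

```bash
python3 - <<'E'
from h import *
s=r.get_state(); print(s["time_s"],s["tcp_pos"],s["eef_rot"],s["contact_force"])
K,E=cal("wrist"); print(K.round(1).tolist(),E.round(4).tolist())
im=r.capture("wrist"); cv2.imwrite("pics/w1.png",im)
print("seatproj",proj("wrist",[.541,.2122,.168],(K,E)))
for d in r.cut_out("stand","wrist")+r.cut_out("loadbox","wrist"): print(d["p"],d["extent"])
E
```

```text
3.0 [0.5410149  0.21145441 0.34122277] [ 1.79952879e+02 -2.29606257e-02 -7.74944472e+01] [-0.60464061 -0.13924549  0.05170432]
[[411.6, 0.0, 317.4], [0.0, 411.6, 236.6], [0.0, 0.0, 1.0]] [[-0.9764, -0.2082, -0.0567, 0.5552], [-0.2158, 0.9428, 0.2542, 0.1441], [0.0006, 0.2604, -0.9655, 0.4991], [0.0, 0.0, 0.0, 1.0]]
seatproj [316.13716556 213.29310471]
0.91 [249.1, 140.3, 380.7, 365.6]
0.64 [274.7, 158.1, 363.4, 228.4]
0.97 [271.7, 162.6, 359.4, 226.5]
```

View pics/w1.png

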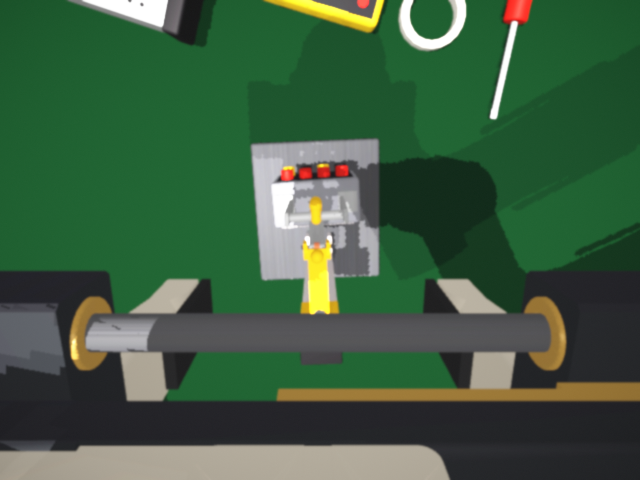

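The wrist view shows the base at (252–380, 140–278), the legs at about (289,215) and (350,215), and the hook nose at (316,205). The yaw is about 2° off. I'll zoom in to refine it.

```bash
python3 - <<'E'
import cv2
im=cv2.imread("pics/w1.png")[132:282,240:390]; cv2.imwrite("pics/c2.png",cv2.resize(im,(600,600),interpolation=cv2.INTER_CUBIC))
E
```

```text
(no output)
```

View pics/c2.png

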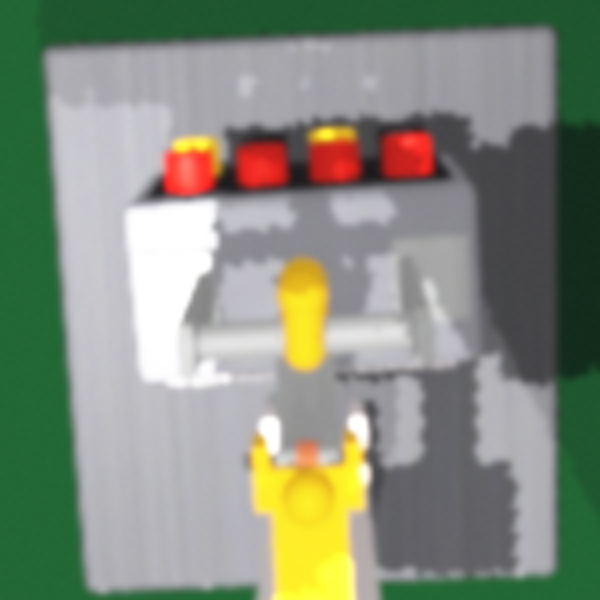

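```bash
python3 - <<'E'
from h import *
from scipy.optimize import least_squares
c=cal("wrist")
px=np.array([(45,48),(555,28),(555,575),(88,592)])/4+[240,132]
P=[[-.085,-.075,.01],[-.085,.075,.01],[.085,.075,.01],[.085,-.075,.01]]
for sg in(1,-1):
  def f(x):
    a=x[2];R=np.array([[np.cos(a),-np.sin(a)],[np.sin(a),np.cos(a)]])
    return np.concatenate([proj("wrist",np.r_[R@(np.array(p[:2])*[1,sg])+x[:2],p[2]],c)-u for p,u in zip(P,px)])
  s=least_squares(f,[.534,.2415,1.79]);x=s.x
  a=x[2];R=np.array([[np.cos(a),-np.sin(a)],[np.sin(a),np.cos(a)]])
  print("base",x[:2],np.degrees(a),s.fun.round(1),"seat",R@[-.03,0]+x[:2])
w=lambda u,v,z: ray("wrist",u/4+240,v/4+132,z,c)
b=w(305,338,.168);l=w(200,343,.168);q=w(410,332,.168)
print("bar",b,l,q,np.degrees(np.arctan2(*(q-l)[1::-1])),np.linalg.norm(q-l))
print("legs out",w(183,347,.171),w(430,335,.171))
E
```

```text
base [0.53266186 0.24354365] 104.65941094880006 [-0.8 -0.4  0.8 -0.5  0.7  0.6 -0.7  0.6] seat [0.54025404 0.21452023]
base [0.53164475 0.2494753 ] 105.55503286341761 [ 1.267e+02 -1.200e+00 -1.294e+02  1.100e+01 -1.164e+02  1.010e+01
  1.181e+02 -1.000e-01] seat [0.53968966 0.22057411]
bar [0.54027028 0.21448957 0.168     ] [0.56119892 0.22018962 0.168     ] [0.51942654 0.20859467 0.168     ] -164.48669722777862 0.04335175951231304
legs out [0.56437057 0.22106519 0.171     ] [0.51561359 0.20773301 0.171     ]
```

The base and bar fits agree: seat (0.5403, 0.2145), stand yaw about 105°. Descending now.

Request:
servo_tool:
  targets:
    - {"dx": 0, "dy": 0.1, "dz": -1, "spin": 0.02, "grip": 100}
    - {"dx": -0.05, "dy": 0.2, "dz": -3, "spin": 0.04, "grip": 100}
    - {"dx": -0.07, "dy": 0.3, "dz": -5, "spin": 0.04, "grip": 100}
    - {"dx": -0.07, "dy": 0.3, "dz": -7, "spin": 0.04, "grip": 100}
    - {"dx": -0.07, "dy": 0.3, "dz": -9, "spin": 0.04, "grip": 100}
    - {"dx": -0.07, "dy": 0.3, "dz": -11, "spin": 0.04, "grip": 100}
    - {"dx": -0.07, "dy": 0.3, "dz": -12.5, "spin": 0.04, "grip": 100}
    - {"dx": -0.07, "dy": 0.3, "dz": -14, "spin": 0.04, "grip": 100}
    - {"dx": -0.07, "dy": 0.3, "dz": -15, "spin": 0.04, "grip": 100}
    - {"dx": -0.07, "dy": 0.3, "dz": -15.5, "spin": 0.04, "grip": 100}

```text
time_s: 3.98
tcp_pos: [0.5395, 0.2139, 0.185]
eef_rot: [179.9, -0.0, -75.2]
contact_force: [-0.6, -0.1, -0.3]
gripper_width: 0.0874
```

Request:
servo_tool:
  targets:
    - {"dx": 0, "dy": 0, "dz": -0.5, "spin": 0, "grip": 100}
    - {"dx": 0, "dy": 0, "dz": -1, "spin": 0, "grip": 100}
    - {"dx": 0, "dy": 0, "dz": -1.5, "spin": 0, "grip": 100}
    - {"dx": 0, "dy": 0, "dz": -2, "spin": 0, "grip": 100}
    - {"dx": 0, "dy": 0, "dz": -2.4, "spin": 0, "grip": 100}
    - {"dx": 0, "dy": 0, "dz": -2.7, "spin": 0, "grip": 100}
    - {"dx": 0, "dy": 0, "dz": -2.9, "spin": 0, "grip": 100}
    - {"dx": 0, "dy": 0, "dz": -3.1, "spin": 0, "grip": 100}
    - {"dx": 0, "dy": 0, "dz": -3.1, "spin": 0, "grip": 100}
    - {"dx": 0, "dy": 0, "dz": -3.1, "spin": 0, "grip": 100}

```text
time_s: 4.82
tcp_pos: [0.5404, 0.2148, 0.1556]
eef_rot: [-180.0, -0.0, -75.2]
contact_force: [0.8, 0.6, 0.5]
gripper_width: 0.088
```

```bash
python3 - <<'E'
from h import *
s=r.get_state(); print(s["time_s"],s["tcp_pos"],s["eef_rot"],s["contact_force"],s["moment"])
im=r.capture("wrist"); cv2.imwrite("pics/w2.png",im)
im2=r.capture("scene")[240:400,380:540]
cv2.imwrite("pics/w2c.png",np.hstack([im[100:400,170:470],cv2.resize(im2,(300,300),interpolation=2)]))
E
```

```text
4.8167 [0.54044651 0.21483981 0.15559748] [-1.79997417e+02 -2.08222429e-03 -7.51561212e+01] [0.76684023 0.62231502 0.45461807] [0.02848932 0.07748385 0.01720423]
```

View pics/w2c.png

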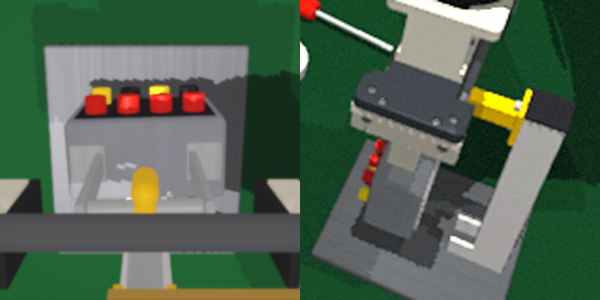

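The fingers straddle the legs centrally and no force shows, so I'll close.

Request:
servo_tool:
  targets:
    - {"dx": 0, "dy": 0, "dz": 0, "spin": 0, "grip": 80}
    - {"dx": 0, "dy": 0, "dz": 0, "spin": 0, "grip": 70}
    - {"dx": 0, "dy": 0, "dz": 0, "spin": 0, "grip": 65}
    - {"dx": 0, "dy": 0, "dz": 0, "spin": 0, "grip": 62}
    - {"dx": 0, "dy": 0, "dz": 0, "spin": 0, "grip": 60}
    - {"dx": 0, "dy": 0, "dz": 0, "spin": 0, "grip": 58}
    - {"dx": 0, "dy": 0, "dz": 0, "spin": 0, "grip": 54}
    - {"dx": 0, "dy": 0, "dz": 0, "spin": 0, "grip": 50}
    - {"dx": 0, "dy": 0, "dz": 0, "spin": 0, "grip": 50}
    - {"dx": 0, "dy": 0, "dz": 0, "spin": 0, "grip": 50}
  squeeze: 25

```text
time_s: 5.75
tcp_pos: [0.5406, 0.215, 0.1557]
eef_rot: [-180.0, 0.0, -75.2]
contact_force: [1.8, 0.4, 0.1]
gripper_width: 0.0517
```

Request:
servo_tool:
  targets:
    - {"dx": 0, "dy": 0, "dz": 0, "spin": 0, "grip": 50}
    - {"dx": 0, "dy": 0, "dz": 0, "spin": 0, "grip": 50}
    - {"dx": 0, "dy": 0, "dz": 0, "spin": 0, "grip": 50}
    - {"dx": 0, "dy": 0, "dz": 0, "spin": 0, "grip": 50}
    - {"dx": 0, "dy": 0, "dz": 0, "spin": 0, "grip": 50}
    - {"dx": 0, "dy": 0, "dz": 0, "spin": 0, "grip": 50}
    - {"dx": 0, "dy": 0, "dz": 0, "spin": 0, "grip": 50}
    - {"dx": 0, "dy": 0, "dz": 0, "spin": 0, "grip": 50}
    - {"dx": 0, "dy": 0, "dz": 0, "spin": 0, "grip": 50}
    - {"dx": 0, "dy": 0, "dz": 0, "spin": 0, "grip": 50}
  squeeze: 35

```text
time_s: 6.58
tcp_pos: [0.5406, 0.2149, 0.1557]
eef_rot: [-180.0, 0.0, -75.2]
contact_force: [3.2, 1.7, -0.0]
gripper_width: 0.0516
```

Request:
servo_tool:
  targets:
    - {"dx": 0, "dy": 0, "dz": 0.03, "spin": 0, "grip": 50}
    - {"dx": 0, "dy": 0, "dz": 0.06, "spin": 0, "grip": 50}
    - {"dx": 0, "dy": 0, "dz": 0.09, "spin": 0, "grip": 50}
    - {"dx": 0, "dy": 0, "dz": 0.12, "spin": 0, "grip": 50}
    - {"dx": 0, "dy": 0, "dz": 0.14, "spin": 0, "grip": 50}
    - {"dx": 0, "dy": 0, "dz": 0.14, "spin": 0, "grip": 50}
    - {"dx": 0, "dy": 0, "dz": 0.14, "spin": 0, "grip": 50}
    - {"dx": 0, "dy": 0, "dz": 0.14, "spin": 0, "grip": 50}
    - {"dx": 0, "dy": 0, "dz": 0.14, "spin": 0, "grip": 50}
    - {"dx": 0, "dy": 0, "dz": 0.14, "spin": 0, "grip": 50}

```text
time_s: 7.42
tcp_pos: [0.5403, 0.2148, 0.1568]
eef_rot: [180.0, -0.0, -75.2]
contact_force: [-0.3, 0.3, -4.8]
gripper_width: 0.0517
```

Request:
servo_tool:
  targets:
    - {"dx": 0, "dy": 0, "dz": 0.02, "spin": 0, "grip": 50}
    - {"dx": 0, "dy": 0, "dz": 0.04, "spin": 0, "grip": 50}
    - {"dx": 0, "dy": 0, "dz": 0.04, "spin": 0, "grip": 50}
    - {"dx": -0.01, "dy": 0.04, "dz": 0.04, "spin": 0, "grip": 50}
    - {"dx": -0.02, "dy": 0.08, "dz": 0.04, "spin": 0, "grip": 50}
    - {"dx": -0.03, "dy": 0.12, "dz": 0.04, "spin": 0, "grip": 50}
    - {"dx": -0.04, "dy": 0.16, "dz": 0.04, "spin": 0, "grip": 50}
    - {"dx": -0.05, "dy": 0.2, "dz": 0.04, "spin": 0, "grip": 50}
    - {"dx": -0.05, "dy": 0.2, "dz": 0.04, "spin": 0, "grip": 50}
    - {"dx": -0.05, "dy": 0.2, "dz": 0.04, "spin": 0, "grip": 50}

```text
time_s: 8.25
tcp_pos: [0.5398, 0.2165, 0.1572]
eef_rot: [180.0, -0.0, -75.2]
contact_force: [1.9, -3.9, -5.0]
gripper_width: 0.0517
```

Request:
servo_tool:
  targets:
    - {"dx": -0.01, "dy": 0.05, "dz": 0, "spin": 0, "grip": 50}
    - {"dx": -0.02, "dy": 0.1, "dz": 0, "spin": 0, "grip": 50}
    - {"dx": -0.04, "dy": 0.15, "dz": 0, "spin": 0, "grip": 50}
    - {"dx": -0.05, "dy": 0.2, "dz": 0, "spin": 0, "grip": 50}
    - {"dx": -0.06, "dy": 0.25, "dz": 0, "spin": 0, "grip": 50}
    - {"dx": -0.08, "dy": 0.3, "dz": 0, "spin": 0, "grip": 50}
    - {"dx": -0.09, "dy": 0.35, "dz": 0, "spin": 0, "grip": 50}
    - {"dx": -0.1, "dy": 0.39, "dz": 0, "spin": 0, "grip": 50}
    - {"dx": -0.1, "dy": 0.39, "dz": 0, "spin": 0, "grip": 50}
    - {"dx": -0.1, "dy": 0.39, "dz": 0, "spin": 0, "grip": 50}

```text
time_s: 9.08
tcp_pos: [0.5386, 0.2202, 0.1571]
eef_rot: [179.9, -0.0, -75.2]
contact_force: [2.5, -5.1, -7.6]
gripper_width: 0.0519
```

Request:
servo_tool:
  targets:
    - {"dx": -0.01, "dy": 0.03, "dz": 0, "spin": 0, "grip": 50}
    - {"dx": -0.02, "dy": 0.06, "dz": 0, "spin": 0, "grip": 50}
    - {"dx": -0.02, "dy": 0.09, "dz": 0, "spin": 0, "grip": 50}
    - {"dx": -0.03, "dy": 0.12, "dz": 0, "spin": 0, "grip": 50}
    - {"dx": -0.04, "dy": 0.15, "dz": 0, "spin": 0, "grip": 50}
    - {"dx": -0.05, "dy": 0.18, "dz": 0, "spin": 0, "grip": 50}
    - {"dx": -0.05, "dy": 0.2, "dz": 0, "spin": 0, "grip": 50}
    - {"dx": -0.05, "dy": 0.2, "dz": 0, "spin": 0, "grip": 50}
    - {"dx": -0.05, "dy": 0.2, "dz": 0, "spin": 0, "grip": 50}
    - {"dx": -0.05, "dy": 0.2, "dz": 0, "spin": 0, "grip": 50}

```text
time_s: 9.92
tcp_pos: [0.5381, 0.2219, 0.1569]
eef_rot: [179.9, -0.1, -75.2]
contact_force: [2.3, -6.2, -8.0]
gripper_width: 0.0514
```

Request:
servo_tool:
  targets:
    - {"dx": 0, "dy": 0.02, "dz": 0, "spin": 0, "grip": 50}
    - {"dx": -0.01, "dy": 0.04, "dz": 0, "spin": 0, "grip": 50}
    - {"dx": -0.02, "dy": 0.06, "dz": 0, "spin": 0, "grip": 50}
    - {"dx": -0.02, "dy": 0.08, "dz": 0, "spin": 0, "grip": 50}
    - {"dx": -0.03, "dy": 0.1, "dz": 0, "spin": 0, "grip": 50}
    - {"dx": -0.03, "dy": 0.1, "dz": 0, "spin": 0, "grip": 50}
    - {"dx": -0.03, "dy": 0.1, "dz": 0, "spin": 0, "grip": 50}
    - {"dx": -0.03, "dy": 0.1, "dz": 0, "spin": 0, "grip": 50}
    - {"dx": -0.03, "dy": 0.1, "dz": 0, "spin": 0, "grip": 50}
    - {"dx": -0.03, "dy": 0.1, "dz": 0, "spin": 0, "grip": 50}

```text
time_s: 10.75
tcp_pos: [0.5378, 0.2228, 0.1568]
eef_rot: [179.9, -0.1, -75.2]
contact_force: [2.9, -6.9, -7.2]
gripper_width: 0.0518
```

Request:
servo_tool:
  targets:
    - {"dx": 0, "dy": 0.02, "dz": 0, "spin": 0, "grip": 50}
    - {"dx": -0.01, "dy": 0.03, "dz": 0, "spin": 0, "grip": 50}
    - {"dx": -0.01, "dy": 0.05, "dz": 0, "spin": 0, "grip": 50}
    - {"dx": -0.02, "dy": 0.07, "dz": 0, "spin": 0, "grip": 50}
    - {"dx": -0.02, "dy": 0.07, "dz": 0, "spin": 0, "grip": 50}
    - {"dx": -0.02, "dy": 0.07, "dz": 0, "spin": 0, "grip": 50}
    - {"dx": -0.02, "dy": 0.07, "dz": 0, "spin": 0, "grip": 50}
    - {"dx": -0.02, "dy": 0.07, "dz": 0, "spin": 0, "grip": 50}
    - {"dx": -0.02, "dy": 0.07, "dz": 0, "spin": 0, "grip": 50}
    - {"dx": -0.02, "dy": 0.07, "dz": 0, "spin": 0, "grip": 50}

```text
time_s: 11.58
tcp_pos: [0.5376, 0.2234, 0.1568]
eef_rot: [179.9, -0.1, -75.2]
contact_force: [4.0, -7.3, -7.8]
gripper_width: 0.0518
```

Request:
servo_tool:
  targets:
    - {"dx": 0, "dy": 0.01, "dz": 0, "spin": 0, "grip": 50}
    - {"dx": -0.01, "dy": 0.03, "dz": 0, "spin": 0, "grip": 50}
    - {"dx": -0.01, "dy": 0.04, "dz": 0, "spin": 0, "grip": 50}
    - {"dx": -0.01, "dy": 0.05, "dz": 0, "spin": 0, "grip": 50}
    - {"dx": -0.01, "dy": 0.05, "dz": 0, "spin": 0, "grip": 50}
    - {"dx": -0.01, "dy": 0.05, "dz": 0, "spin": 0, "grip": 50}
    - {"dx": -0.01, "dy": 0.05, "dz": 0, "spin": 0, "grip": 50}
    - {"dx": -0.01, "dy": 0.05, "dz": 0, "spin": 0, "grip": 50}
    - {"dx": -0.01, "dy": 0.05, "dz": 0, "spin": 0, "grip": 50}
    - {"dx": -0.01, "dy": 0.05, "dz": 0, "spin": 0, "grip": 50}

```text
time_s: 12.42
tcp_pos: [0.5375, 0.2238, 0.1567]
eef_rot: [179.9, -0.1, -75.2]
contact_force: [3.6, -7.7, -8.7]
gripper_width: 0.0515
```

Request:
servo_tool:
  targets:
    - {"dx": 0, "dy": 0.01, "dz": 0, "spin": 0, "grip": 50}
    - {"dx": -0.01, "dy": 0.02, "dz": 0, "spin": 0, "grip": 50}
    - {"dx": -0.01, "dy": 0.03, "dz": 0, "spin": 0, "grip": 50}
    - {"dx": -0.01, "dy": 0.05, "dz": 0, "spin": 0, "grip": 50}
    - {"dx": -0.01, "dy": 0.05, "dz": 0, "spin": 0, "grip": 50}
    - {"dx": -0.01, "dy": 0.05, "dz": 0, "spin": 0, "grip": 50}
    - {"dx": -0.01, "dy": 0.05, "dz": 0, "spin": 0, "grip": 50}
    - {"dx": -0.01, "dy": 0.05, "dz": 0, "spin": 0, "grip": 50}
    - {"dx": -0.01, "dy": 0.05, "dz": 0, "spin": 0, "grip": 50}
    - {"dx": -0.01, "dy": 0.05, "dz": 0, "spin": 0, "grip": 50}

```text
time_s: 13.25
tcp_pos: [0.5375, 0.2239, 0.1568]
eef_rot: [179.9, -0.1, -75.2]
contact_force: [4.8, -10.2, -8.1]
gripper_width: 0.0513
```

The force jumped to 11 N with almost no travel, so the keeper is on its stop. I'll ease off slightly and lift.

Request:
servo_tool:
  targets:
    - {"dx": 0, "dy": -0.02, "dz": 0, "spin": 0, "grip": 50}
    - {"dx": 0, "dy": -0.02, "dz": 0.05, "spin": 0, "grip": 50}
    - {"dx": 0, "dy": -0.02, "dz": 0.1, "spin": 0, "grip": 50}
    - {"dx": 0, "dy": -0.02, "dz": 0.15, "spin": 0, "grip": 50}
    - {"dx": 0, "dy": -0.02, "dz": 0.2, "spin": 0, "grip": 50}
    - {"dx": 0, "dy": -0.02, "dz": 0.25, "spin": 0, "grip": 50}
    - {"dx": 0, "dy": -0.02, "dz": 0.3, "spin": 0, "grip": 50}
    - {"dx": 0, "dy": -0.02, "dz": 0.3, "spin": 0, "grip": 50}
    - {"dx": 0, "dy": -0.02, "dz": 0.3, "spin": 0, "grip": 50}
    - {"dx": 0, "dy": -0.02, "dz": 0.3, "spin": 0, "grip": 50}

```text
time_s: 14.08
tcp_pos: [0.5369, 0.2237, 0.1595]
eef_rot: [179.8, -0.1, -75.2]
contact_force: [2.0, -8.1, -8.0]
gripper_width: 0.0517
```

Request:
servo_tool:
  targets:
    - {"dx": 0, "dy": 0, "dz": 0.05, "spin": 0, "grip": 50}
    - {"dx": 0, "dy": 0, "dz": 0.1, "spin": 0, "grip": 50}
    - {"dx": 0, "dy": 0, "dz": 0.15, "spin": 0, "grip": 50}
    - {"dx": 0, "dy": 0, "dz": 0.2, "spin": 0, "grip": 50}
    - {"dx": 0, "dy": 0, "dz": 0.25, "spin": 0, "grip": 50}
    - {"dx": 0, "dy": 0, "dz": 0.3, "spin": 0, "grip": 50}
    - {"dx": 0, "dy": 0, "dz": 0.35, "spin": 0, "grip": 50}
    - {"dx": 0, "dy": 0, "dz": 0.35, "spin": 0, "grip": 50}
    - {"dx": 0, "dy": 0, "dz": 0.35, "spin": 0, "grip": 50}
    - {"dx": 0, "dy": 0, "dz": 0.35, "spin": 0, "grip": 50}

```text
time_s: 14.92
tcp_pos: [0.5368, 0.2234, 0.1629]
eef_rot: [179.8, -0.1, -75.2]
contact_force: [2.2, -10.3, -8.5]
gripper_width: 0.0516
```

Request:
servo_tool:
  targets:
    - {"dx": 0, "dy": 0, "dz": 0.05, "spin": 0, "grip": 50}
    - {"dx": 0, "dy": 0, "dz": 0.1, "spin": 0, "grip": 50}
    - {"dx": 0, "dy": 0, "dz": 0.15, "spin": 0, "grip": 50}
    - {"dx": 0, "dy": 0, "dz": 0.2, "spin": 0, "grip": 50}
    - {"dx": 0, "dy": 0, "dz": 0.25, "spin": 0, "grip": 50}
    - {"dx": 0, "dy": 0, "dz": 0.3, "spin": 0, "grip": 50}
    - {"dx": 0, "dy": 0, "dz": 0.35, "spin": 0, "grip": 50}
    - {"dx": 0, "dy": 0, "dz": 0.35, "spin": 0, "grip": 50}
    - {"dx": 0, "dy": 0, "dz": 0.35, "spin": 0, "grip": 50}
    - {"dx": 0, "dy": 0, "dz": 0.35, "spin": 0, "grip": 50}

```text
time_s: 15.75
tcp_pos: [0.5367, 0.2232, 0.1664]
eef_rot: [179.8, -0.2, -75.2]
contact_force: [3.1, -9.2, -7.7]
gripper_width: 0.0515
```

Request:
servo_tool:
  targets:
    - {"dx": 0, "dy": 0, "dz": 0.05, "spin": 0, "grip": 50}
    - {"dx": 0, "dy": 0, "dz": 0.1, "spin": 0, "grip": 50}
    - {"dx": 0, "dy": 0, "dz": 0.15, "spin": 0, "grip": 50}
    - {"dx": 0, "dy": 0, "dz": 0.2, "spin": 0, "grip": 50}
    - {"dx": 0, "dy": 0, "dz": 0.25, "spin": 0, "grip": 50}
    - {"dx": 0, "dy": 0, "dz": 0.3, "spin": 0, "grip": 50}
    - {"dx": 0, "dy": 0, "dz": 0.35, "spin": 0, "grip": 50}
    - {"dx": 0, "dy": 0, "dz": 0.4, "spin": 0, "grip": 50}
    - {"dx": 0, "dy": 0, "dz": 0.4, "spin": 0, "grip": 50}
    - {"dx": 0, "dy": 0, "dz": 0.4, "spin": 0, "grip": 50}

```text
time_s: 16.58
tcp_pos: [0.5367, 0.2229, 0.1703]
eef_rot: [179.8, -0.2, -75.2]
contact_force: [2.8, -11.3, -8.9]
gripper_width: 0.0518
```

Request:
servo_tool:
  targets:
    - {"dx": 0, "dy": -0.01, "dz": 0.05, "spin": 0, "grip": 50}
    - {"dx": 0, "dy": -0.02, "dz": 0.1, "spin": 0, "grip": 50}
    - {"dx": 0.01, "dy": -0.04, "dz": 0.15, "spin": 0, "grip": 50}
    - {"dx": 0.01, "dy": -0.05, "dz": 0.2, "spin": 0, "grip": 50}
    - {"dx": 0.01, "dy": -0.06, "dz": 0.25, "spin": 0, "grip": 50}
    - {"dx": 0.02, "dy": -0.08, "dz": 0.35, "spin": 0, "grip": 50}
    - {"dx": 0.02, "dy": -0.08, "dz": 0.45, "spin": 0, "grip": 50}
    - {"dx": 0.02, "dy": -0.08, "dz": 0.55, "spin": 0, "grip": 50}
    - {"dx": 0.02, "dy": -0.08, "dz": 0.55, "spin": 0, "grip": 50}
    - {"dx": 0.02, "dy": -0.08, "dz": 0.55, "spin": 0, "grip": 50}

```text
time_s: 17.42
tcp_pos: [0.5369, 0.222, 0.176]
eef_rot: [179.8, -0.2, -75.2]
contact_force: [2.3, -11.8, -7.2]
gripper_width: 0.0513
```

Request:
servo_tool:
  targets:
    - {"dx": 0.01, "dy": -0.05, "dz": 0.1, "spin": 0, "grip": 50}
    - {"dx": 0.03, "dy": -0.1, "dz": 0.2, "spin": 0, "grip": 50}
    - {"dx": 0.04, "dy": -0.15, "dz": 0.3, "spin": 0, "grip": 50}
    - {"dx": 0.05, "dy": -0.2, "dz": 0.4, "spin": 0, "grip": 50}
    - {"dx": 0.08, "dy": -0.3, "dz": 0.5, "spin": 0, "grip": 50}
    - {"dx": 0.1, "dy": -0.4, "dz": 0.6, "spin": 0, "grip": 50}
    - {"dx": 0.13, "dy": -0.5, "dz": 0.65, "spin": 0, "grip": 50}
    - {"dx": 0.16, "dy": -0.6, "dz": 0.65, "spin": 0, "grip": 50}
    - {"dx": 0.18, "dy": -0.7, "dz": 0.65, "spin": 0, "grip": 50}
    - {"dx": 0.18, "dy": -0.7, "dz": 0.65, "spin": 0, "grip": 50}

```text
time_s: 18.25
tcp_pos: [0.5397, 0.2175, 0.1834]
eef_rot: [-180.0, 0.0, -75.2]
contact_force: [-1.3, 1.3, -5.2]
gripper_width: 0.0515
```

Clear of the keeper, with only the weight (5 N) on the tool. Moving out over the nose.

Request:
servo_tool:
  targets:
    - {"dx": 0.1, "dy": -0.4, "dz": 0, "spin": 0, "grip": 50}
    - {"dx": 0.3, "dy": -1.1, "dz": 0, "spin": 0, "grip": 50}
    - {"dx": 0.5, "dy": -2, "dz": 0, "spin": 0, "grip": 50}
    - {"dx": 0.8, "dy": -3, "dz": 0, "spin": 0, "grip": 50}
    - {"dx": 1.1, "dy": -4, "dz": 0, "spin": 0, "grip": 50}
    - {"dx": 1.3, "dy": -5, "dz": 0, "spin": 0, "grip": 50}
    - {"dx": 1.6, "dy": -6, "dz": 0, "spin": 0, "grip": 50}
    - {"dx": 1.8, "dy": -7, "dz": 0, "spin": 0, "grip": 50}
    - {"dx": 2, "dy": -7.7, "dz": 0, "spin": 0, "grip": 50}
    - {"dx": 2.1, "dy": -8, "dz": 0, "spin": 0, "grip": 50}

```text
time_s: 19.08
tcp_pos: [0.5609, 0.136, 0.1834]
eef_rot: [180.0, -0.0, -75.2]
contact_force: [0.1, 0.3, -4.8]
gripper_width: 0.0517
```

```bash
python3 - <<'E'
from h import *
s=r.get_state(); print(s["time_s"],s["tcp_pos"],s["eef_rot"],s["contact_force"])
a=r.capture("scene"); b=r.capture("wrist"); t=r.capture("top")
cv2.imwrite("pics/s3.png",np.hstack([cv2.resize(a[170:430,300:560],(390,390)),cv2.resize(b,(400,300))[:300].copy() if 0 else cv2.copyMakeBorder(cv2.resize(b,(400,300)),0,90,0,0,0)]))
for d in r.cut_out("tray","top"):
    print(d["p"],d["extent"])
    c,wh,an=cv2.minAreaRect(np.argwhere(d["mask"])[:,::-1].astype(np.float32)); print(c,wh,an)
    bx=cv2.boxPoints((c,wh,an)); g=np.array([ray("top",u,v,.015) for u,v in bx]); print(g.round(3),g.mean(0)); break
E
```

```text
19.0833 [0.5609143  0.13601083 0.18335888] [ 1.79989502e+02 -8.56979544e-03 -7.52208852e+01] [ 0.08945555  0.33060119 -4.83058653]
0.73 [417.6, 288.3, 485.2, 373.1]
(452.1653747558594, 329.6258850097656) (58.608985900878906, 73.82554626464844) 10.713123321533203
[[ 0.42  -0.211  0.015]
 [ 0.548 -0.242  0.015]
 [ 0.527 -0.345  0.015]
 [ 0.399 -0.313  0.015]] [ 0.47363977 -0.27776961  0.015     ]
```

View pics/s3.png

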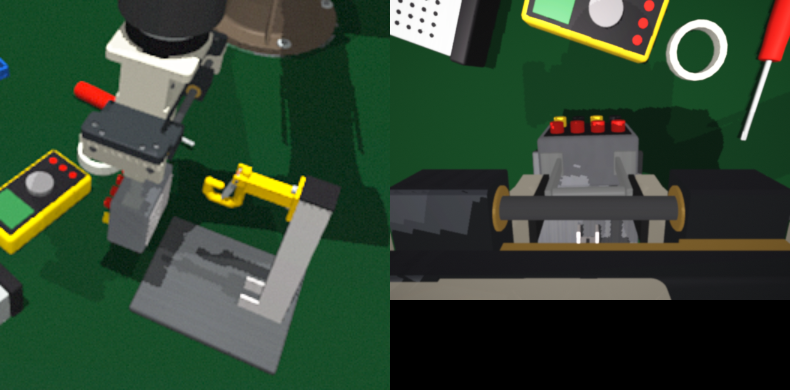

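The box is off the hook, hanging level, and the keeper is hanging shut. Carrying it to the tray centre (0.473, −0.278) with a spin of −0.5 rad.

Request:
servo_tool:
  targets:
    - {"dx": 0, "dy": -0.4, "dz": 0.5, "spin": 0, "grip": 50}
    - {"dx": -0.1, "dy": -1.2, "dz": 1.2, "spin": -0.02, "grip": 50}
    - {"dx": -0.4, "dy": -2.6, "dz": 2.2, "spin": -0.05, "grip": 50}
    - {"dx": -0.9, "dy": -4.6, "dz": 3.2, "spin": -0.08, "grip": 50}
    - {"dx": -1.4, "dy": -7, "dz": 4, "spin": -0.11, "grip": 50}
    - {"dx": -2, "dy": -9.6, "dz": 4.6, "spin": -0.14, "grip": 50}
    - {"dx": -2.6, "dy": -12.3, "dz": 5, "spin": -0.17, "grip": 50}
    - {"dx": -3.2, "dy": -15, "dz": 5, "spin": -0.2, "grip": 50}
    - {"dx": -3.8, "dy": -17.8, "dz": 5, "spin": -0.23, "grip": 50}
    - {"dx": -4.4, "dy": -20.6, "dz": 5, "spin": -0.26, "grip": 50}

```text
time_s: 20.12
tcp_pos: [0.5159, -0.0706, 0.2349]
eef_rot: [-179.9, 0.0, -90.2]
contact_force: [0.7, 0.2, -4.2]
gripper_width: 0.0519
```

Request:
servo_tool:
  targets:
    - {"dx": -0.6, "dy": -2.8, "dz": 0, "spin": -0.03, "grip": 50}
    - {"dx": -1.2, "dy": -5.6, "dz": 0, "spin": -0.06, "grip": 50}
    - {"dx": -1.8, "dy": -8.4, "dz": 0, "spin": -0.09, "grip": 50}
    - {"dx": -2.4, "dy": -11.2, "dz": 0, "spin": -0.12, "grip": 50}
    - {"dx": -3, "dy": -13.8, "dz": 0, "spin": -0.15, "grip": 50}
    - {"dx": -3.5, "dy": -16.2, "dz": 0, "spin": -0.18, "grip": 50}
    - {"dx": -3.9, "dy": -18.2, "dz": 0, "spin": -0.21, "grip": 50}
    - {"dx": -4.2, "dy": -19.6, "dz": 0, "spin": -0.23, "grip": 50}
    - {"dx": -4.4, "dy": -20.3, "dz": 0, "spin": -0.24, "grip": 50}
    - {"dx": -4.4, "dy": -20.5, "dz": 0, "spin": -0.24, "grip": 50}

```text
time_s: 20.95
tcp_pos: [0.4717, -0.275, 0.2342]
eef_rot: [-180.0, -0.0, -104.0]
contact_force: [1.1, 1.4, -4.5]
gripper_width: 0.0515
```

Request:
servo_tool:
  targets:
    - {"dx": 0, "dy": 0, "dz": -0.4, "spin": 0, "grip": 50}
    - {"dx": 0, "dy": 0, "dz": -1.2, "spin": 0, "grip": 50}
    - {"dx": 0, "dy": 0, "dz": -2.2, "spin": 0, "grip": 50}
    - {"dx": 0, "dy": 0, "dz": -3.2, "spin": 0, "grip": 50}
    - {"dx": 0, "dy": 0, "dz": -4.2, "spin": 0, "grip": 50}
    - {"dx": 0, "dy": 0, "dz": -5.2, "spin": 0, "grip": 50}
    - {"dx": 0, "dy": 0, "dz": -6.1, "spin": 0, "grip": 50}
    - {"dx": 0, "dy": 0, "dz": -6.7, "spin": 0, "grip": 50}
    - {"dx": 0, "dy": 0, "dz": -7, "spin": 0, "grip": 50}
    - {"dx": 0, "dy": 0, "dz": -7, "spin": 0, "grip": 50}

```text
time_s: 21.78
tcp_pos: [0.4724, -0.2735, 0.1624]
eef_rot: [179.9, -0.0, -103.8]
contact_force: [-0.0, -0.2, -4.1]
gripper_width: 0.0512
```

```bash
python3 - <<'E'
from h import *
s=r.get_state(); print(s["time_s"],s["tcp_pos"],s["eef_rot"],s["contact_force"])
a=r.capture("scene"); b=r.capture("wrist"); t=r.capture("top")
cv2.imwrite("pics/s4.png",np.hstack([cv2.resize(a[100:260,190:350],(390,390),interpolation=2),cv2.copyMakeBorder(cv2.resize(b,(400,300)),0,90,0,0,0)]))
E
```

```text
21.7833 [ 0.47238431 -0.27345873  0.16244083] [ 1.79916451e+02 -2.65579180e-03 -1.03804930e+02] [-0.0356086  -0.23022676 -4.0533609 ]
```

View pics/s4.png

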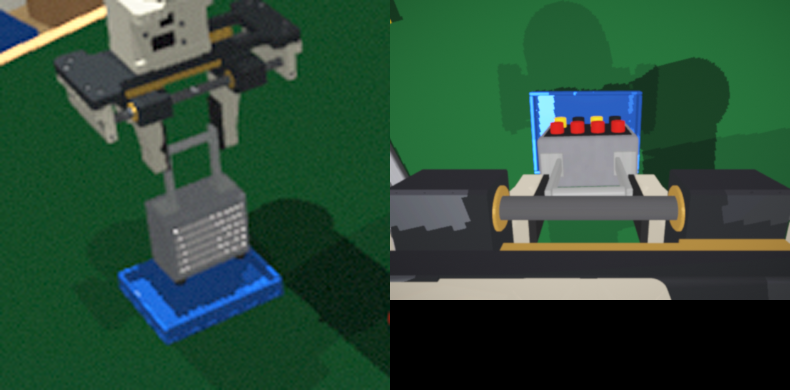

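The box hangs centred over the tray with a margin all round. Lowering.

Request:
servo_tool:
  targets:
    - {"dx": 0, "dy": 0, "dz": -0.4, "spin": 0, "grip": 50}
    - {"dx": 0, "dy": 0, "dz": -0.9, "spin": 0, "grip": 50}
    - {"dx": 0, "dy": 0, "dz": -1.4, "spin": 0, "grip": 50}
    - {"dx": 0, "dy": 0, "dz": -1.9, "spin": 0, "grip": 50}
    - {"dx": 0, "dy": 0, "dz": -2.3, "spin": 0, "grip": 50}
    - {"dx": 0, "dy": 0, "dz": -2.7, "spin": 0, "grip": 50}
    - {"dx": 0, "dy": 0, "dz": -3, "spin": 0, "grip": 50}
    - {"dx": 0, "dy": 0, "dz": -3.2, "spin": 0, "grip": 50}
    - {"dx": 0, "dy": 0, "dz": -3.3, "spin": 0, "grip": 50}
    - {"dx": 0, "dy": 0, "dz": -3.3, "spin": 0, "grip": 50}

```text
time_s: 22.77
tcp_pos: [0.4727, -0.2736, 0.1302]
eef_rot: [180.0, -0.0, -103.8]
contact_force: [-0.6, 0.3, -3.7]
gripper_width: 0.0514
```

Request:
servo_tool:
  targets:
    - {"dx": 0, "dy": 0, "dz": -0.03, "spin": 0, "grip": 50}
    - {"dx": 0, "dy": 0, "dz": -0.06, "spin": 0, "grip": 50}
    - {"dx": 0, "dy": 0, "dz": -0.09, "spin": 0, "grip": 50}
    - {"dx": 0, "dy": 0, "dz": -0.12, "spin": 0, "grip": 50}
    - {"dx": 0, "dy": 0, "dz": -0.15, "spin": 0, "grip": 50}
    - {"dx": 0, "dy": 0, "dz": -0.18, "spin": 0, "grip": 50}
    - {"dx": 0, "dy": 0, "dz": -0.21, "spin": 0, "grip": 50}
    - {"dx": 0, "dy": 0, "dz": -0.24, "spin": 0, "grip": 50}
    - {"dx": 0, "dy": 0, "dz": -0.27, "spin": 0, "grip": 50}
    - {"dx": 0, "dy": 0, "dz": -0.27, "spin": 0, "grip": 50}

```text
time_s: 23.6
tcp_pos: [0.4727, -0.2736, 0.1276]
eef_rot: [180.0, -0.0, -103.8]
contact_force: [-0.6, -0.3, -4.5]
gripper_width: 0.0517
```

Request:
servo_tool:
  targets:
    - {"dx": 0, "dy": 0, "dz": -0.02, "spin": 0, "grip": 50}
    - {"dx": 0, "dy": 0, "dz": -0.04, "spin": 0, "grip": 50}
    - {"dx": 0, "dy": 0, "dz": -0.06, "spin": 0, "grip": 50}
    - {"dx": 0, "dy": 0, "dz": -0.08, "spin": 0, "grip": 50}
    - {"dx": 0, "dy": 0, "dz": -0.1, "spin": 0, "grip": 50}
    - {"dx": 0, "dy": 0, "dz": -0.12, "spin": 0, "grip": 50}
    - {"dx": 0, "dy": 0, "dz": -0.14, "spin": 0, "grip": 50}
    - {"dx": 0, "dy": 0, "dz": -0.16, "spin": 0, "grip": 50}
    - {"dx": 0, "dy": 0, "dz": -0.18, "spin": 0, "grip": 50}
    - {"dx": 0, "dy": 0, "dz": -0.2, "spin": 0, "grip": 50}

```text
time_s: 24.43
tcp_pos: [0.4727, -0.2736, 0.1256]
eef_rot: [180.0, -0.0, -103.8]
contact_force: [1.0, 0.5, -4.1]
gripper_width: 0.0514
```

Request:
servo_tool:
  targets:
    - {"dx": 0, "dy": 0, "dz": -0.02, "spin": 0, "grip": 50}
    - {"dx": 0, "dy": 0, "dz": -0.04, "spin": 0, "grip": 50}
    - {"dx": 0, "dy": 0, "dz": -0.06, "spin": 0, "grip": 50}
    - {"dx": 0, "dy": 0, "dz": -0.08, "spin": 0, "grip": 50}
    - {"dx": 0, "dy": 0, "dz": -0.1, "spin": 0, "grip": 50}
    - {"dx": 0, "dy": 0, "dz": -0.11, "spin": 0, "grip": 50}
    - {"dx": 0, "dy": 0, "dz": -0.12, "spin": 0, "grip": 50}
    - {"dx": 0, "dy": 0, "dz": -0.12, "spin": 0, "grip": 50}
    - {"dx": 0, "dy": 0, "dz": -0.12, "spin": 0, "grip": 50}
    - {"dx": 0, "dy": 0, "dz": -0.12, "spin": 0, "grip": 50}

```text
time_s: 25.27
tcp_pos: [0.4729, -0.2738, 0.1252]
eef_rot: [-180.0, -0.0, -103.8]
contact_force: [-1.6, 1.4, 6.0]
gripper_width: 0.0519
```

The box is down (force reversed to +6 N at the predicted height). I'll unload slightly, then release slowly.

Request:
servo_tool:
  targets:
    - {"dx": 0, "dy": 0, "dz": 0.02, "spin": 0, "grip": 50}
    - {"dx": 0, "dy": 0, "dz": 0.04, "spin": 0, "grip": 50}
    - {"dx": 0, "dy": 0, "dz": 0.05, "spin": 0, "grip": 50}
    - {"dx": 0, "dy": 0, "dz": 0.05, "spin": 0, "grip": 50}
    - {"dx": 0, "dy": 0, "dz": 0.05, "spin": 0, "grip": 60}
    - {"dx": 0, "dy": 0, "dz": 0.05, "spin": 0, "grip": 65}
    - {"dx": 0, "dy": 0, "dz": 0.05, "spin": 0, "grip": 72}
    - {"dx": 0, "dy": 0, "dz": 0.05, "spin": 0, "grip": 80}
    - {"dx": 0, "dy": 0, "dz": 0.05, "spin": 0, "grip": 90}
    - {"dx": 0, "dy": 0, "dz": 0.05, "spin": 0, "grip": 100}

```text
time_s: 26.1
tcp_pos: [0.4727, -0.2736, 0.1248]
eef_rot: [180.0, 0.0, -103.8]
contact_force: [1.0, -0.3, 0.9]
gripper_width: 0.0776
```

Request:
servo_tool:
  targets:
    - {"dx": 0, "dy": 0, "dz": 0, "spin": 0, "grip": 100}
    - {"dx": 0, "dy": 0, "dz": 0, "spin": 0, "grip": 100}
    - {"dx": 0, "dy": 0, "dz": 0.5, "spin": 0, "grip": 100}
    - {"dx": 0, "dy": 0, "dz": 1.5, "spin": 0, "grip": 100}
    - {"dx": 0, "dy": 0, "dz": 3, "spin": 0, "grip": 100}
    - {"dx": 0, "dy": 0, "dz": 5, "spin": 0, "grip": 100}
    - {"dx": 0, "dy": 0, "dz": 7.5, "spin": 0, "grip": 100}
    - {"dx": 0, "dy": 0, "dz": 10, "spin": 0, "grip": 100}
    - {"dx": 0, "dy": 0, "dz": 11.5, "spin": 0, "grip": 100}
    - {"dx": 0, "dy": 0, "dz": 12, "spin": 0, "grip": 100}

```text
time_s: 26.93
tcp_pos: [0.474, -0.2742, 0.2492]
eef_rot: [-179.7, -0.0, -103.8]
contact_force: [0.4, -0.6, 0.5]
gripper_width: 0.0877
```

```bash
python3 - <<'E'
from h import *
s=r.get_state(); print(s["time_s"],s["tcp_pos"],s["contact_force"],s["gripper_width"])
a=r.capture("scene"); b=r.capture("wrist"); t=r.capture("top")
h=lambda i:cv2.resize(i,(390,390),interpolation=2)
cv2.imwrite("pics/s5.png",np.vstack([np.hstack([cv2.resize(a,(400,300)),cv2.resize(b,(400,300))]),np.hstack([cv2.resize(a[270:410,380:540],(400,300),interpolation=2),cv2.resize(t,(400,300))])]))
E
```

```text
26.9333 [ 0.47402646 -0.27419505  0.24916843] [ 0.42250179 -0.58081996  0.49709924] 0.08766847699086441
```

View pics/s5.png

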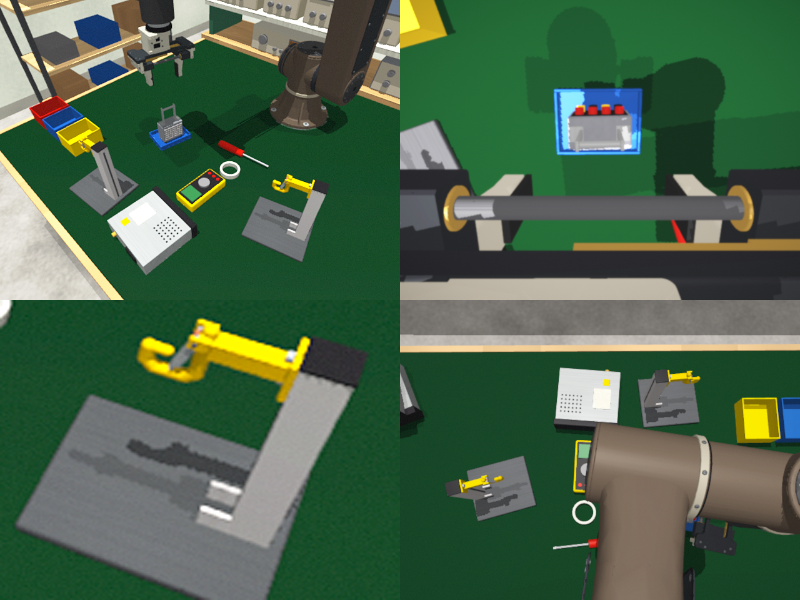

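The box stands upright inside the tray, the keeper has swung shut across the hook mouth, and nothing else has moved. Handing in.

```bash
python3 -c "
from plant import r
print(r.close_job())"
```

```text
the job is handed in; nothing more can be done
None
```

The box is off the hook and standing on its feet in the blue tray. I handed the job in after 27 s of the 72 s allowed.

- **Unhooking:** I took the stand farthest to the robot's left and gripped the handle legs at bar height. I lifted the bar about 1.5 mm off the hook floor and pressed the keeper back with it. The force rose from 4 N to 8 N, then jumped to about 11 N with almost no more travel, which I took as the stop. I then lifted straight up past the lip. Sideways force stayed at or below about 12 N, with no sign of jamming.
- **Setting down:** The box touched the tray floor within 1 mm of the height I had calculated, with a reading of about 6 N. I eased that off before opening the fingers slowly.
- **Last checks:** The final pictures show the box upright inside the tray walls, the keeper back across the hook mouth, and no sign that anything else had moved. The gripper was open and clear, with the force reading back near zero.
- **Uncertain:** I judged the keeper shut from the pictures only, not by measurement. During pressing and lifting, the downward load read about 8 N against a box weight of about 5 N. I put that down to friction on the keeper; it went away once the bar was clear. No check failed.

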